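Level the tilt stage with a hand-held wedge

ROBOT

A 6-joint arm with a two-finger parallel gripper is mounted at the origin on a cart in front of the work surface, level with it; the furniture and walls round the work are solid. World frame = base frame: x ahead of the robot, y to its left, z up, the work surface at z = 0. Lengths are in mm, angles in rad, forces in N, time in s.
With the tool pointing down it reaches from about 350 to 975 mm from the base axis. Payload 7.1 kg.
Tool frame: the origin (TCP) lies midway between the tips of the shut fingers; the grasp point (between the pads) lies 19 mm behind it (ctrl.grip_depth is the distance from the TCP to the grasp point, in mm); z points along the fingers, y is the line along which they close (so a half turn about z gives the same grasp; the last joint's range is limited). The gripper opens to 88 mm and grips with 3 to 60 N. Pads are 20 mm wide; open, the fingers measure 115 mm over their backs; the gripper's body (75 mm by 178 mm) begins 61 mm behind the grasp point.
Start: joints at [-1.329, 0.423, 1.63, -0, 1.089, -0.019], TCP at [161.177, -603.843, 222.675] pointing down, gripper open.
Joint ranges: [-3, 3], [-0.9, 2.11], [0.09, 2.58], [-1.31, 4.45], [0.11, 2.69], [-2.54, 2.54]. Speed limits (rad/s): [2.39, 2.39, 3.01, 3.14, 3.14, 3.14].

INTERFACE

Orientations are given as a rotation vector (axis times angle).
In Python, from workcell import ctrl, cams gives the robot as it stands.
- The arm moves only by the tool move_arm, never from a script. Its argument "steps" is a list of rows, each a list of 3 entries, a list of its own where there are three numbers: the shift along the tool's x, y, z in units of 25 mm (1.0 is 25 mm), then the turn about the tool's z in units of 5 degrees (1.0 is 5 degrees), then the closure, from 0 (fully open) to 1 (shut). A call has 1 to 20 rows; each row shifts and turns the commanded pose from where the row before left it, along the tool's axes as they then stand; what a row does not reach is not made up. A row lasts 1/12 s, in which the tool goes at most 41.7 mm and 7.16 degrees, less where a joint would pass 70% of its speed; a pose out of reach is approached as far as the arm can. A call is refused whole if a number of a shift passes 1 or a number of a turn 1, either way. A call with a gripper value outside its range is refused whole. The fingers move at their own pace and stop on an object; the grip force is fixed at half the most. Time passes only in rows, so rows that do not move let the fingers close. It gives the time, the measured TCP pose, the force, the opening and the grip force at its end, in the units of the state.
- ctrl.get_obs(): the state, without advancing time (a new reading comes with each control period).
- cams.get_image(name): name is "scene" or "top" or "wrist"; returns a dict with "image" (384x512x3 uint8, red, green, blue), "camera_matrix" (3x3 intrinsics, pixels), "k1" (the pictures are not rectified: a ray, as slopes to the right and down, at radius r is drawn at 1 + k1 r^2 times it, then the intrinsics apply), "xyz" and "rotation" of the camera in the world; the wrist camera has in their place "mount" (4x4, takes a point from camera to tool coordinates, whose origin is the TCP and whose axes are the flange's). Camera axes: x right, y down, z forward; pixel columns grow to the right and rows downward; lengths in mm; the calibration is good to about 2 mm. A picture is of the moment at which its call begins: read the wrist's pose just before it. There is no depth.
- ctrl.close_job(): hands the job in; it is judged then, once.
Trained networks look in the newest picture that a camera, given by its name, has taken for a name from the list of things; names that differ only in an ending like _2 or _b are one class to them, and where a whole thing is asked for, a point or a joint stands for the part that bears it (a point fixed in the world has none). Each returns a list of dicts, best first, with "p" (0 to 1); they miss things now and then, are a little off and sometimes report something else, mostly with a low value. They report only what shows in the picture. A call takes as long as a camera call.
- cams.boxes_of(camera, thing): "rect" ([centre column, centre row, width, height] in pixels, round what is visible of it).
- cams.cut_out(camera, thing): "pixels" (384x512 bool, what is visible of it) and "rect" ([centre column, centre row, width, height] in pixels, round what is visible of it).
The state is a dict: "t": time; "qpos": joint angles; "qvel": joint speeds; "joint_torque": joint torques, N m; "ee_pos": TCP position; "orientation": TCP orientation; "ft_force": force on the tool from outside, world axes, zero at the start; "moment": the same for the moment, N m; "width": finger opening in mm; "grasp_force": force on a finger pad.
Only numpy, scipy, OpenCV 4.12 (cv2) and the standard library are available. Lean on these libraries where they do the work, as an engineer would, in place of code of your own. Each camera call takes 0.05 s, during which the arm holds its last target. There are 200 camera calls.

TASK

Slide the bolt of the small tilt stage fully open to clear the mouth under its plate, then take the steel wedge by its fin and push its thin end along the worktop under the plate's front edge until the plate just lifts off its rests and lies level; finish there, still holding the wedge in the gripper. Lift the plate with the wedge alone, not far past level and without touching it with the gripper, keep the dish in its place on the plate, and leave the other things alone.

Things in the scene. Friction and masses are not known exactly. Their poses are not given: they have to be found in the camera images.
- stage: Fixed metal tilt stage. Origin on the worktop under the middle of the plate's front edge; +x level into the mouth, +y left along the edge, z up. Rails 8 mm high at y 36 to 56 mm each side leave a mouth 72 mm wide, 114 mm deep, with the bare worktop as floor. A 3 mm high wing at the left (x -37 to 13, y 38 to 144 mm; brackets 16 mm high) carries the bolt.
- plate (a joint): Hinge (rad) of the stage's steel top plate, 120 x 106 x 6 mm, 0.25 to 0.45 kg; hinge line along stage y, 120 mm behind the front edge. 0 = on its rests, sloping 0.035 (2 degrees) down to the front; grows as the front rises; 0.035 = level; swings freely to 0.3 and falls back by its weight.
- plate_edge (a point): Middle of the plate's lower front edge: 10 mm above the worktop at rest, 14.2 mm when the plate is level. A large monitor stands close behind the stage (farther from the robot): swing the arm in clear of it.
- bolt (a joint): Travel (m) of the flat slide bolt across the mouth: starts at 0 to 0.012 (mouth barred), slides to stage +y, fully open at its stop, 0.070. Friction about 1.5 N; stays where left. Bar z 4 to 17 mm, 13 to 23 mm in front of the plate's edge; carriage under the knob up to z 23 mm.
- bolt_knob (a point): Centre of the top of the bolt's upright round steel knob, 16 mm diameter, shaft to grip from z 23 to 56 mm. Moves with the bolt along stage x = -18 mm: y = 62 mm with the bolt at 0, y = 132 mm fully open.
- wedge: Loose steel wedge 112 x 30 mm, about 0.18 kg, flat on the worktop right of the stage. Origin on its underside below the fin's middle; +x to the thin end, z up. Thin end (x 95 mm) 3 mm high; top slopes up 1 in 5 to 25 mm at x -17. Fin to grip: 30 mm along x, 16 mm across y, top at z 55. Plate edge meets the slope 35 mm behind the thin end at rest, 56 mm when level.
- dish: Shallow round specimen dish, 62 mm diameter, 14 mm high, standing loose on the middle of the plate; origin at the centre of its underside.
- canister: Bystander: round objective canister with a screw cap, 42 mm diameter, 66 mm high, standing; origin at the centre of its underside.
- vial: Bystander: small capped vial, 23 mm diameter, 50 mm high, standing; origin at the centre of its underside.
- timer: Bystander: flat square timer, 62 x 62 x 17 mm; origin at the centre of its underside.

How it is judged (in metres and radians):
On the way, in this order (a step that is already met when the one before it is completed fails the run):
1. the bolt is slid fully open (value of joint bolt above 0.062 m), for 0.2 s.
2. the wedge, not the gripper, has lifted the plate off its rests (value of joint plate above 0.012 rad and contact force between wedge and plate above 0.4 N and contact force between the arm and plate below 0.1 N), for 0.2 s.
At the end, for the whole second after the job is handed in: Bolt at 0.060 m or more; plate joint 0.013 to 0.057 rad, carried by the wedge (over 0.4 N), not by the gripper; wedge flat on the worktop (origin within 6 mm, tilt under 0.08 rad), still, and gripped (over 3 N); dish moved under 12 mm (value of joint bolt above 0.06 m and value of joint plate between 0.013 and 0.057 rad and contact force between wedge and plate above 0.4 N and contact force between the fingers and wedge above 3 N and contact force between each of the arm, the fingers and plate below 0.1 N and height (world z) of wedge below 0.006 m and angle between wedge's own z axis and vertical below 0.08 rad and linear speed of wedge below 0.01 m/s and distance of dish from where it was at the start of the episode below 0.012 m); the arm keeps its last pose, push and grip.
It fails at once if the plate is lifted far past level (joint over 0.09 rad) (value of joint plate above 0.09 rad).
It fails at once if the gripper presses on the plate (over 2 N) (contact force between any of the fingers, the arm and plate above 2 N).
It fails at once if the dish slides more than 15 mm (distance of dish from where it was at the start of the episode above 0.015 m).
It fails at once if a bystander is moved more than 15 mm (distance of any of canister, vial, timer from where it was at the start of the episode above 0.015 m).
It also fails if it takes over 51 s, if anything falls off the work surface, if the arm or the gripper's body presses on something with over 40 N, if the wrist force passes 120 N, or if a joint passes its speed limit or range.

## Working session

There is one attempt and no reset: what is moved stays moved. The work goes in short steps, Python scripts to look and compute and a tool call to move; the robot and the scene stay as the last step left them, time stands still between calls to the robot, and variables do not carry over. Pictures are saved under pics/ and viewed, at most 10 in all, crops included, and the job is handed in when it is done.

Besides the shell and the picture viewer there is one more tool, called after ">>>" as a command line: name --argument value ..., lists and objects as JSON in quotes. move_arm: Moves the arm, as the interface text tells. Its arguments: {"type":"object","properties":{"steps":{"type":"array"}},"required":["steps"]}

```bash
mkdir -p pics
cat > h.py <<'E'
import numpy as np, cv2
from workcell import ctrl, cams
from scipy.spatial.transform import Rotation as R
def pose():
    o=ctrl.get_obs(); return np.array(o["ee_pos"],float), R.from_rotvec(o["orientation"]).as_matrix()
def cam(n):
    p,Rt=pose(); d=cams.get_image(n)
    if n=="wrist":
        M=np.array(d["mount"]); d["xyz"]=p+Rt@M[:3,3]; d["rotation"]=Rt@M[:3,:3]
    d["xyz"]=np.array(d["xyz"],float); d["rotation"]=np.array(d["rotation"],float).reshape(3,3)
    return d
def proj(d,P):
    q=(np.atleast_2d(P)-d["xyz"])@d["rotation"]; s=q[:,:2]/q[:,2:]
    s=s*(1+d["k1"]*(s**2).sum(1,keepdims=True)); K=np.array(d["camera_matrix"])
    return s@K[:2,:2].T+K[:2,2]
def unproj(d,uv,z):
    uv=np.atleast_2d(np.array(uv,float)); K=np.array(d["camera_matrix"])
    t=(uv-K[:2,2])/np.diag(K)[:2]; s=t.copy()
    for _ in range(30): s=t/(1+d["k1"]*(s**2).sum(1,keepdims=True))
    r=np.c_[s,np.ones(len(s))]@d["rotation"].T
    return d["xyz"]+r*((z-d["xyz"][2])/r[:,2])[:,None]
def save(n,im): cv2.imwrite("pics/"+n+".png",im[...,::-1])
E
python3 - <<'E'
from h import *
np.set_printoptions(precision=1,suppress=True)
for n in ["scene","top"]:
    d=cam(n); save(n+"0",d["image"]); print(n,d["xyz"],d["rotation"],d["camera_matrix"],d["k1"])
    for t in ["stage","plate","bolt","bolt_knob","wedge","dish","canister","vial","timer"]:
        for b in cams.cut_out(n,t)[:2]:
            print(t,round(b["p"],2),np.array(b["rect"]), unproj(d,b["rect"][:2],10)[0])
print(pose())
E
```

```text
Traceback (most recent call last):
  File "h.py", line 10, in cam
    d["xyz"]=np.array(d["xyz"],float); d["rotation"]=np.array(d["rotation"],float).reshape(3,3)
                                                     ~~~~~~~~~~~~~~~~~~~~~~~~~~~~~~~~~~~~~^^^^^
ValueError: cannot reshape array of size 3 into shape (3,3)
```

Rotation is a rotation vector.

```bash
sed -i 's/d\["rotation"\]=np.array(d\["rotation"\],float).reshape(3,3)/r=np.array(d["rotation"],float); d["rotation"]=r if r.shape==(3,3) else R.from_rotvec(r).as_matrix()/' h.py
python3 - <<'E'
from h import *
np.set_printoptions(precision=1,suppress=True)
for n in ["scene","top"]:
    d=cam(n); save(n+"0",d["image"]); print(n,d["xyz"],d["rotation"],d["camera_matrix"],d["k1"])
    for t in ["stage","plate","bolt","bolt_knob","wedge","dish","canister","vial","timer"]:
        for b in cams.cut_out(n,t)[:2]:
            print(t,round(b["p"],2),np.array(b["rect"]), unproj(d,b["rect"][:2],10)[0])
print(pose())
E
```

```text
scene [279.9 633.  744.6] [[-0.9 -0.3  0.3]
 [-0.5  0.6 -0.6]
 [-0.  -0.7 -0.7]] [[426.9   0.  248.8]
 [  0.  426.9 194. ]
 [  0.    0.    1. ]] -0.15132535293109203
stage 0.85 [211.9 307.1  98.9  97.8] [552.  299.8  10. ]
stage 0.48 [194.8 289.5  69.8  53.6] [603.4 282.4  10. ]
plate 0.97 [195.  288.1  68.   51.9] [604.9 279.4  10. ]
plate 0.38 [310.5 186.4  44.8  24.7] [ 516.6 -102.    10. ]
bolt 0.57 [239.9 301.2  16.5  56.1] [510.8 262.1  10. ]
bolt_knob 0.79 [240.2 300.4  15.9  45.5] [511.2 260.2  10. ]
bolt_knob 0.63 [197.1 290.   32.4  30.4] [598.7 281.1  10. ]
wedge 0.68 [311.3 186.8  45.8  29.9] [ 514.3 -101.7   10. ]
wedge 0.38 [266.9 172.2  15.   30.3] [635.6 -97.3  10. ]
dish 0.91 [196.2 289.3  31.5  26.4] [601.2 280.6  10. ]
canister 0.77 [265.2 172.3  14.3  28.3] [639.2 -94.9  10. ]
vial 0.46 [285.3 155.2  15.8  15. ] [ 623.  -181.1   10. ]
top [ 535.4   74.8 1171.7] [[ 0. -1.  0.]
 [-1. -0. -0.]
 [ 0. -0. -1.]] [[409.1   0.  260.1]
 [  0.  409.1 178.2]
 [  0.    0.    1. ]] -0.14490060309498212
stage 0.71 [179.2 185.8  61.6  83.5] [555.9 286.9  10. ]
plate 0.55 [183.1 172.2  53.8  54.7] [594.7 276.3  10. ]
plate 0.29 [180.9 187.5  60.7  81.6] [551.1 282.   10. ]
bolt 0.75 [186.8 201.3  32.   22.3] [512.  264.6  10. ]
bolt_knob 0.58 [189.3 203.9  36.3  23.2] [504.7 257.4  10. ]
wedge 0.63 [315.8 201.3  12.3  44.4] [ 514.6 -102.6   10. ]
dish 0.94 [177.2 175.2  26.6  20.9] [586.  293.1  10. ]
canister 0.56 [188.1 200.4  30.7  27.3] [514.6 260.9  10. ]
canister 0.51 [310.  164.1  13.3  12.4] [620.7 -85.6  10. ]
(array([ 161.2, -603.9,  222.7]), array([[ 1. ,  0.3,  0. ],
       [ 0.3, -1. , -0. ],
       [-0. ,  0. , -1. ]]))
```

View pics/top0.png

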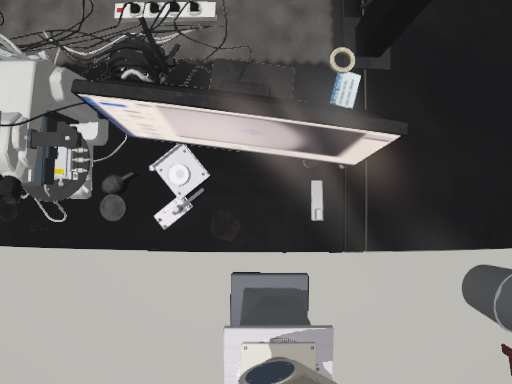

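View pics/scene0.png

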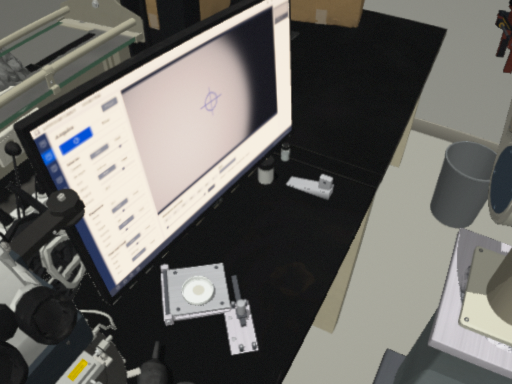

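The top picture shows the stage at about (180,172), its mouth facing lower right and the knob near (183,205). The wedge is at (317,200) with its thin end up (world +x) and the fin near row 213. The canister and vial are beyond it, and the monitor is behind. Next I'll measure angles and the wrist camera mount.

```bash
cat >> h.py <<'E'
def plan(tgt,yaw=None):
    p,Rt=pose(); v=Rt.T@(np.array(tgt)-p)/25
    y=np.degrees(np.arctan2(Rt[1,0],Rt[0,0])); print("pos",p.round(1),"yaw",y.round(2),"tilt",np.degrees(np.arccos(-Rt[2,2])).round(2))
    print("tool shift units",v.round(2), "" if yaw is None else "turn units %.2f"%((y-yaw)/5))
E
python3 - <<'E'
from h import *
np.set_printoptions(precision=2,suppress=True)
d=cam("top")
for t,z in [("plate",18),("wedge",12),("dish",25)]:
    m=cams.cut_out("top",t)[0]["pixels"].astype(np.uint8)
    c=max(cv2.findContours(m,0,2)[0],key=len).reshape(-1,2)
    P=unproj(d,c,z)[:,:2].astype(np.float32); r=cv2.minAreaRect(P); print(t,r)
w=cam("wrist"); print(np.array(w["mount"]),w["camera_matrix"],w["k1"])
plan([430,-110,260],0); plan([430,200,260],39)
# monitor lower edge
for uv in [(75,85),(130,135),(355,163),(405,128)]: print(uv,unproj(d,[uv],100)[0],unproj(d,[uv],400)[0])
E
```

```text
plate ((598.7018432617188, 280.14532470703125), (129.4679718017578, 111.64413452148438), 40.27655029296875)
wedge ((518.4024047851562, -104.28031158447266), (108.20980834960938, 31.538455963134766), 0.264726847410202)
dish ((587.373291015625, 290.948974609375), (59.183353424072266, 62.573326110839844), 0.4862290620803833)
[[   0.     -0.97   -0.25   68.76]
 [   1.      0.     -0.     -0.59]
 [   0.     -0.25    0.97 -161.44]
 [   0.      0.      0.      1.  ]] [[269.06   0.   256.28]
 [  0.   269.06 193.39]
 [  0.     0.     1.  ]] -0.04063409937830446
pos [ 161.2 -603.8  222.7] yaw 14.94 tilt 0.0
tool shift units [ 15.48 -16.31  -1.49] turn units 2.99
pos [ 161.2 -603.8  222.7] yaw 14.94 tilt 0.0
tool shift units [ 18.68 -28.29  -1.49] turn units -4.81
(75, 85) [827.12 566.42 100.  ] [745.45 428.79 400.  ]
(130, 135) [688.35 405.51 100.  ] [645.53 312.93 400.  ]
(355, 163) [ 618.26 -193.73  100.  ] [ 595.06 -118.56  400.  ]
(405, 128) [ 714.91 -333.16  100.  ] [ 664.65 -218.96  400.  ]
```

>>> move_arm --steps '[[[0.9, -0.96, 0], 0, 0], [[0.9, -0.96, 0], 0, 0], [[0.9, -0.96, 0], 0, 0], [[0.9, -0.96, 0], 0, 0], [[0.9, -0.96, 0], 0, 0], [[0.9, -0.96, 0], 0, 0], [[0.9, -0.96, 0], 0, 0], [[0.9, -0.96, 0], 0, 0], [[0.9, -0.96, 0], 0, 0], [[0.9, -0.96, 0], 0, 0], [[0.9, -0.96, 0], 0, 0], [[0.9, -0.96, 0], 0, 0], [[0.9, -0.96, 0], 0, 0], [[0.9, -0.96, 0], 0, 0], [[0.9, -0.96, 0], 0, 0], [[0.9, -0.96, 0], 0, 0], [[0.9, -0.96, 0], 0, 0], [[0, 0, 0], 0, 0]]'

```text
t: 2.8
ee_pos: [427.8, -107.4, 223.1]
orientation: [-3.114, -0.414, -0.003]
ft_force: [0.1, -0.8, -0.5]
width: 87.7
grasp_force: 0.0
```

Run:
```python
from h import *
np.set_printoptions(precision=2,suppress=True)
w=cam("wrist"); save("w1",w["image"])
for t,z in [("wedge",12),("canister",66),("vial",50)]:
    for b in cams.cut_out("wrist",t)[:2]:
        m=b["pixels"].astype(np.uint8); c=max(cv2.findContours(m,0,2)[0],key=len).reshape(-1,2)
        print(t,b["p"],b["rect"],cv2.minAreaRect(unproj(w,c,z)[:,:2].astype(np.float32)))
o=np.array([479,-104,0]);
print(proj(w,o+np.array([[95,-15,3],[95,15,3],[15,-8,55],[15,8,55],[-15,8,55],[-15,-8,55],[-17,15,25],[-17,-15,25]])))
plan([455,190,223],40)
```

```text
wedge 0.59 [272.3, 108.5, 42.6, 93.1] ((520.8169555664062, -104.1978759765625), (110.81934356689453, 29.997827529907227), 0.595790445804596)
canister 0.87 [285.6, 17.0, 42.1, 33.5] ((611.384033203125, -86.7371826171875), (30.22149658203125, 37.04436111450195), 15.483808517456055)
vial 0.74 [355.5, 40.4, 32.4, 30.4] ((613.3392944335938, -170.90695190429688), (21.6011905670166, 33.717613220214844), 59.88193893432617)
[[294.22  71.42]
 [272.43  65.  ]
 [275.08 130.18]
 [262.18 126.58]
 [255.6  151.  ]
 [268.26 154.46]
 [250.18 148.97]
 [271.94 154.92]]
pos [ 425.2 -111.5  222.7] yaw 14.95 tilt 0.02
tool shift units [  4.26 -11.34  -0.02] turn units -5.01
```

View pics/w1.png

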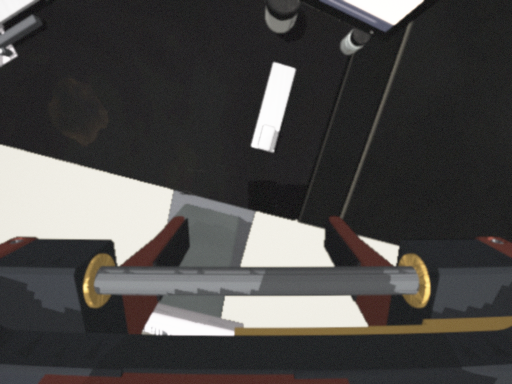

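The wedge shows with its thin end at (275–296, 62–68) and its fin at about (266,140). That agrees with a pose near (481,-104) at 0.5°. Next I'll go in front of the stage, turned to its yaw.

>>> move_arm --steps '[[[0, 0, 0], -1, 0], [[0, 0, 0], -1, 0], [[0, 0, 0], -1, 0], [[0, 0, 0], -1, 0], [[0, 0, 0], -1, 0], [[0.87, -0.85, 0], 0, 0], [[0.87, -0.85, 0], 0, 0], [[0.87, -0.85, 0], 0, 0], [[0.87, -0.85, 0], 0, 0], [[0.87, -0.85, 0], 0, 0], [[0.87, -0.85, 0], 0, 0], [[0.87, -0.85, 0], 0, 0], [[0.87, -0.85, 0], 0, 0], [[0.87, -0.85, 0], 0, 0], [[0.87, -0.85, 0], 0, 0], [[0, 0, 0], 0, 0], [[0, 0, 0], 0, 0]]'

```text
t: 4.42
ee_pos: [456.1, 191.2, 222.5]
orientation: [2.952, 1.074, -0.001]
ft_force: [-0.4, -0.5, 0.2]
width: 87.7
grasp_force: 0.0
```

Run:
```python
from h import *
np.set_printoptions(precision=2,suppress=True)
w=cam("wrist"); im=w["image"]; save("w2",cv2.resize(im[:230],None,fx=1.5,fy=1.5,interpolation=cv2.INTER_CUBIC))
import pickle; pickle.dump({k:w[k] for k in ["image","xyz","rotation","camera_matrix","k1"]},open("w2.pkl","wb"))
for t,z in [("plate",18),("bolt_knob",56),("dish",30)]:
    for b in cams.cut_out("wrist",t)[:2]:
        m=b["pixels"].astype(np.uint8); c=max(cv2.findContours(m,0,2)[0],key=len).reshape(-1,2)
        print(t,b["p"],b["rect"],cv2.minAreaRect(unproj(w,c,z)[:,:2].astype(np.float32)))
plan([455,190,223],40)
```

```text
plate 0.68 [275.9, 47.8, 87.7, 95.5] ((595.8499145507812, 277.998779296875), (109.852294921875, 107.2363052368164), 38.96045684814453)
bolt_knob 0.85 [245.2, 108.2, 85.5, 14.6] ((516.2160034179688, 259.6529541015625), (17.95035743713379, 99.50421142578125), 39.798500061035156)
dish 0.89 [264.1, 42.0, 52.9, 59.9] ((591.2175903320312, 290.0427551269531), (63.27964782714844, 61.38499069213867), 40.070960998535156)
pos [455.8 189.9 222.6] yaw 39.82 tilt 0.04
tool shift units [-0.02 -0.02 -0.02] turn units -0.04
```

View pics/w2.png

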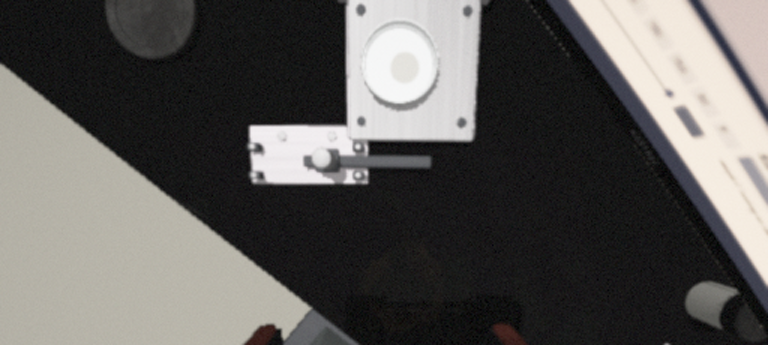

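The crop shows the plate's front edge at (347..474,139) and the wing at (250..368, 126..183). The knob top is at (321,157), the bar runs right to (431,161), and the dish is at (400,63).

Run:
```python
from h import *
import pickle
np.set_printoptions(precision=2,suppress=True)
w=pickle.load(open("w2.pkl","rb"))
U=lambda pts,z: unproj(w,np.array(pts)/1.5-0.17,z)[:,:2]
e=U([(347,139.5),(475,139.5)],16); k=U([(321,157)],56)[0]; g=U([(252,184),(369,183),(369,140),(249,127)],3)
bar=U([(431,155),(431,167)],17)
print("edge",e,"mid",e.mean(0),"len",np.linalg.norm(e[1]-e[0])); print("knob",k)
d=e[0]-e[1]; print("yaw from edge",np.degrees(np.arctan2(-d[0],d[1])))
d=g[0]-g[1]; print("yaw from wing",np.degrees(np.arctan2(-d[0],d[1])), np.linalg.norm(d))
for yw in (39.5,40,40.5):
    a=np.radians(yw); X=np.array([np.cos(a),np.sin(a)]);Y=np.array([-np.sin(a),np.cos(a)])
    o1=e.mean(0); c=g-(np.array([-37,-37,13,13])[:,None]*X+np.array([144,38,38,144])[:,None]*Y)
    print(yw,"o edge",o1,"o wing",c, "knob in stage", (k-o1)@X,(k-o1)@Y,"bar", (bar-o1)@X,(bar-o1)@Y)
```

```text
edge [[518.8  286.28]
 [590.09 201.63]] mid [554.45 243.95] len 110.67441472713843
knob [494.69 288.2 ]
yaw from edge 40.10481922566764
yaw from wing 40.242458600475274 107.5781122749968
39.5 o edge [554.45 243.95] o wing [[553.21 243.44]
 [555.29 243.12]
 [545.58 235.11]
 [553.16 242.78]] knob in stage -17.96434829687294 72.15380189092478 bar [-12.86 -22.91] [-17.54 -17.88]
40 o edge [554.45 243.95] o wing [[553.97 244.49]
 [555.34 243.58]
 [545.9  235.23]
 [554.2  243.49]] knob in stage -17.33401155599184 72.3078210183582 bar [-13.01 -23.06] [-17.43 -17.68]
40.5 o edge [554.45 243.95] o wing [[554.72 245.55]
 [555.38 244.04]
 [546.23 235.36]
 [555.23 244.22]] knob in stage -16.702354763019397 72.45633362526995 bar [-13.16 -23.22] [-17.31 -17.48]
```

>>> move_arm --steps '[[[0.9, -0.5, 0], -0.06, 0], [[0.9, -0.5, 0], 0, 0], [[0.9, -0.5, 0], 0, 0], [[0.89, -0.51, 0], 0, 0], [[0, 0, 0.95], 0, 0], [[0, 0, 0.95], 0, 0], [[0, 0, 0.95], 0, 0], [[0, 0, 0.95], 0, 0], [[0, 0, 0.95], 0, 0.3], [[0, 0, 0.95], 0, 0.3], [[0, 0, 0.95], 0, 0.3], [[0, 0, 0.6], 0, 0.3], [[0, 0, 0.5], 0, 0.3], [[0, 0, 0], 0, 0.3]]'

```text
t: 5.78
ee_pos: [491.0, 286.0, 26.8]
orientation: [2.95, 1.078, -0.006]
ft_force: [0.1, -0.1, 0.4]
width: 61.2
grasp_force: 0.0
```

Run:
```python
from h import *
plan([492.7,286,28],40.1); o=ctrl.get_obs(); print(o["ft_force"],o["width"])
w=cam("wrist"); save("w3",w["image"])
```

```text
pos [491.  286.   26.8] yaw 40.16 tilt 0.23
tool shift units [ 0.05  0.05 -0.05] turn units 0.01
[ 0.14393442 -0.09405749  0.37480458] 61.15441936772779
```

View pics/w3.png

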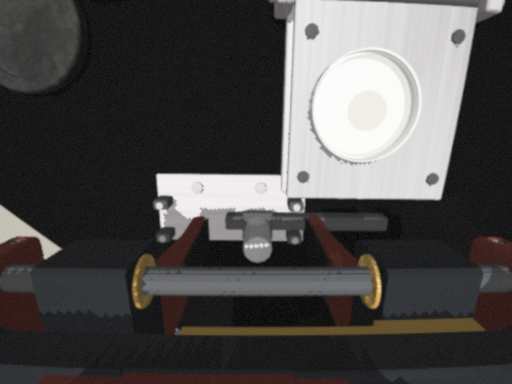

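The knob at (258,240) sits centred between the fingers, clear of the plate. I'll grip it and slide about 60 mm along stage +y (tool -y).

>>> move_arm --steps '[[[0, 0, 0], 0, 1], [[0, 0, 0], 0, 1], [[0, 0, 0], 0, 1], [[0, 0, 0], 0, 1], [[0, 0, 0], 0, 1], [[0, 0, 0], 0, 1], [[0, -0.3, 0], 0, 1], [[0, -0.3, 0], 0, 1], [[0, -0.3, 0], 0, 1], [[0, -0.3, 0], 0, 1], [[0, -0.3, 0], 0, 1], [[0, -0.3, 0], 0, 1], [[0, -0.3, 0], 0, 1], [[0, -0.2, 0], 0, 1], [[0, 0, 0], 0, 1], [[0, 0, 0], 0, 1]]'

```text
t: 7.17
ee_pos: [455.1, 333.1, 29.3]
orientation: [-2.949, -1.081, -0.003]
ft_force: [2.7, 4.6, 2.2]
width: 15.6
grasp_force: 30.0
```

```bash
cat >> h.py <<'E'
O=np.array([554.4,243.8]); A=np.radians(40.1); X=np.array([np.cos(A),np.sin(A)]); Y=np.array([-X[1],X[0]])
def st(p): p=np.array(p)[:2]-O; return np.array([p@X,p@Y]).round(1)
E
python3 - <<'E'
from h import *
o=ctrl.get_obs(); print(o["ee_pos"],st(o["ee_pos"]),o["ft_force"],o["width"],o["grasp_force"])
E
```

```text
[455.09777705 333.12408096  29.25937171] [-18.4 132.3] [2.70733586 4.62013243 2.20241406] 15.632420522333941 30.000276267528534
```

>>> move_arm --steps '[[[0, 0, 0], 0, 0.3], [[0, 0, 0], 0, 0.3], [[0, 0, 0], 0, 0.3], [[0, 0, -0.8], 0, 0.3], [[0, 0, -0.9], 0, 0.3], [[0, 0, -0.9], 0, 0.3], [[0, 0, -0.9], 0, 0.3], [[0, 0, -0.9], 0, 0.3], [[0, 0, -0.9], 0, 0.3]]'

```text
t: 7.92
ee_pos: [453.8, 331.0, 161.9]
orientation: [2.949, 1.08, -0.004]
ft_force: [0.4, 0.2, -1.9]
width: 61.5
grasp_force: 0.0
```

>>> move_arm --steps '[[[-0.92, 0.98, 0], 0, 0.3], [[-0.92, 0.98, 0], 0, 0.3], [[-0.92, 0.98, 0], 0, 0.3], [[-0.92, 0.98, 0], 0, 0.3], [[-0.92, 0.98, 0], 0, 0.3], [[-0.92, 0.98, 0], 0, 0.3], [[-0.92, 0.98, 0], 0, 0.3], [[-0.92, 0.98, 0], 0, 0.3], [[-0.92, 0.98, 0], 0, 0.3], [[-0.92, 0.98, 0], 0, 0.3], [[-0.92, 0.98, 0], 0, 0.3], [[-0.92, 0.98, 0], 0, 0.3], [[-0.92, 0.98, 0], 0, 0.3]]'

```text
t: 9.0
ee_pos: [431.0, -105.9, 161.1]
orientation: [-2.949, -1.08, 0.002]
ft_force: [0.2, -0.1, 0.8]
width: 61.4
grasp_force: 0.0
```

>>> move_arm --steps '[[[0, 0, 0], 1, 0.3], [[0, 0, 0], 1, 0.3], [[0, 0, 0], 1, 0.3], [[0, 0, 0], 1, 0.3], [[0, 0, 0], 1, 0.3], [[0, 0, 0], 1, 0.3], [[0, 0, 0], 1, 0.3], [[0, 0, 0], 1, 0.3], [[0, 0, 0], 0, 0.3], [[0, 0, 0], 0, 0.3]]'

```text
t: 9.83
ee_pos: [431.7, -104.3, 161.1]
orientation: [-3.141, -0.011, 0.002]
ft_force: [0.2, 0.3, 0.4]
width: 61.6
grasp_force: 0.0
```

Run:
```python
from h import *
import pickle
plan([481,-104,28],0.5)
d=cam("top"); 
for b in cams.cut_out("top","bolt_knob")[:2]: print(b["p"],b["rect"],st(unproj(d,[b["rect"][:2]],40)[0]))
w=cam("wrist"); im=w["image"]; save("w4",cv2.resize(im[:210,100:420],None,fx=2.4,fy=2.4,interpolation=cv2.INTER_CUBIC))
pickle.dump({k:w[k] for k in ["image","xyz","rotation","camera_matrix","k1"]},open("w4.pkl","wb"))
for b in cams.cut_out("wrist","wedge")[:2]:
    m=b["pixels"].astype(np.uint8); c=max(cv2.findContours(m,0,2)[0],key=len).reshape(-1,2)
    print(b["p"],b["rect"],cv2.minAreaRect(unproj(w,c,12)[:,:2].astype(np.float32)))
```

```text
pos [ 431.7 -104.3  161.1] yaw 0.38 tilt 0.08
tool shift units [1.98 0.   5.32] turn units -0.02
0.63 [172.7, 215.1, 32.2, 24.4] [-26.2  93.8]
0.66 [257.4, 107.7, 29.0, 104.3] ((518.978271484375, -104.40290832519531), (30.401813507080078, 111.9376220703125), 89.80726623535156)
```

View pics/w4.png

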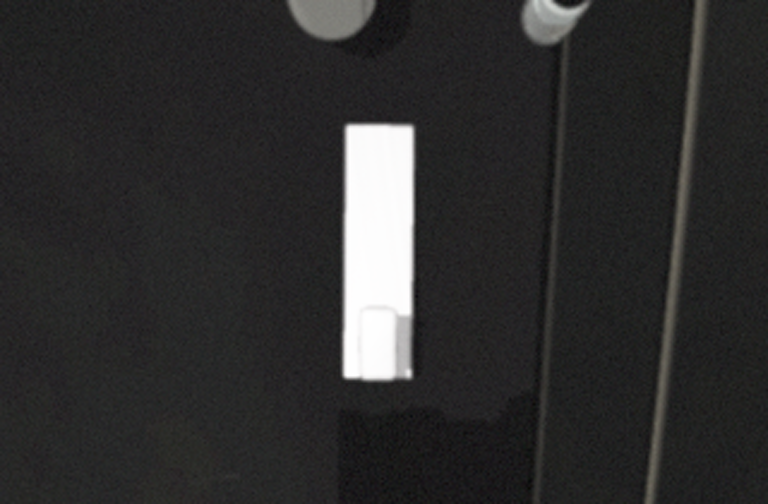

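The wedge shows its thin end at row 124.5 (cols 345–413) and its fin top at cols 360–396, rows 308–380.

Run:
```python
from h import *
import pickle
np.set_printoptions(precision=1,suppress=True)
w=pickle.load(open("w4.pkl","rb"))
U=lambda pts,z: unproj(w,np.array(pts)/2.4+[100,0]-0.29,z)[:,:2]
print(U([(345,124.5),(413.5,124.5)],3),U([(360,308),(396,308),(395,380),(360,380)],55),U([(343,379)],25))
t=[478.5,-104.3]
plan([*t,29],0.2)
```

```text
[[ 578.3  -88.4]
 [ 578.5 -119.5]] [[ 497.3  -96.6]
 [ 497.4 -111.2]
 [ 468.3 -111.2]
 [ 468.2  -96.7]] [[464.9 -88.1]]
pos [ 432.2 -104.5  161.3] yaw 0.32 tilt 0.03
tool shift units [1.9 0.  5.3] turn units 0.02
```

>>> move_arm --steps '[[[0.68, 0, 0], 0, 0.3], [[0.68, 0, 0], 0, 0.3], [[0.67, 0, 0.5], 0, 0.3], [[0, 0, 0.9], 0, 0.3], [[0, 0, 0.9], 0, 0.3], [[0, 0, 0.9], 0, 0.3], [[0, 0, 0.9], 0, 0.3], [[0, 0, 0.7], 0, 0.3], [[0, 0, 0.46], 0, 0.3], [[0, 0, 0], 0, 0.3], [[0, 0, 0], 0, 0.3]]'

```text
t: 10.95
ee_pos: [483.0, -104.3, 29.8]
orientation: [-3.141, -0.007, 0.002]
ft_force: [0.7, -0.6, 1.5]
width: 61.3
grasp_force: 0.0
```

Run:
```python
from h import *
plan([482.8,-104,29.5],0.2); o=ctrl.get_obs(); print(o["ft_force"],o["width"])
```

```text
pos [ 483.  -104.3   29.8] yaw 0.27 tilt 0.06
tool shift units [-0.01 -0.01  0.01] turn units 0.01
[ 0.68333536 -0.60910387  1.45388774] 61.251641728657525
```

Now grip and lift about 25 mm.

>>> move_arm --steps '[[[0, 0, 0], 0, 1], [[0, 0, 0], 0, 1], [[0, 0, 0], 0, 1], [[0, 0, 0], 0, 1], [[0, 0, 0], 0, 1], [[0, 0, 0], 0, 1], [[0, 0, -0.5], 0, 1], [[0, 0, -0.5], 0, 1], [[0, 0, 0], 0, 1]]'

```text
t: 11.7
ee_pos: [484.2, -104.6, 56.4]
orientation: [3.141, 0.007, 0.004]
ft_force: [0.5, -0.1, -2.7]
width: 15.6
grasp_force: 30.0
```

Run:
```python
from h import *
plan([400,150,29.5],40.1); o=ctrl.get_obs(); print(o["ft_force"],o["width"],o["grasp_force"])
```

```text
pos [ 484.2 -104.6   56.4] yaw 0.25 tilt 0.14
tool shift units [ -3.33 -10.2    1.06] turn units -7.97
[ 0.45611272 -0.06732923 -2.66142168] 15.636356914308124 29.966950714588165
```

>>> move_arm --steps '[[[-0.11, -0.87, 0], 0, 1], [[-0.11, -0.87, 0], 0, 1], [[-0.11, -0.87, 0], 0, 1], [[-0.11, -0.87, 0], 0, 1], [[-0.11, -0.87, 0], 0, 1], [[-0.11, -0.87, 0], 0, 1], [[-0.11, -0.87, 0], 0, 1], [[-0.11, -0.87, 0], 0, 1], [[-0.11, -0.87, 0], 0, 1], [[-0.11, -0.87, 0], 0, 1], [[-0.11, -0.87, 0], 0, 1], [[-0.11, -0.87, 0], 0, 1], [[0, 0, 0], -1, 1], [[0, 0, 0], -1, 1], [[0, 0, 0], -1, 1], [[0, 0, 0], -1, 1], [[0, 0, 0], -1, 1], [[0, 0, 0], -1, 1], [[0, 0, 0], -1, 1], [[0, 0, 0], -1, 1]]'

```text
t: 13.37
ee_pos: [448.7, 156.4, 54.3]
orientation: [-2.947, -1.087, 0.001]
ft_force: [0.4, 0.1, -2.4]
width: 15.5
grasp_force: 30.0
```

>>> move_arm --steps '[[[0, 0, 0], 0, 1], [[0, 0, 0], 0, 1], [[0, 0, 0], 0, 1]]'

```text
t: 13.62
ee_pos: [448.9, 156.5, 54.6]
orientation: [-2.951, -1.077, 0.001]
ft_force: [-0.5, 0.0, -1.7]
width: 15.8
grasp_force: 30.0
```

Run:
```python
from h import *
np.set_printoptions(precision=1,suppress=True)
plan([451.1,156.8,29.8],40.1); o=ctrl.get_obs(); print(st(o["ee_pos"]),o["ft_force"],o["width"],o["grasp_force"])
w=cam("wrist"); save("w5",cv2.resize(w["image"][:270,100:420],None,fx=2.2,fy=2.2,interpolation=cv2.INTER_CUBIC))
s3=lambda x,y,z: np.r_[O+x*X+y*Y,z]
f=lambda P:((proj(w,P)-[100,0])*2.2+.6)
p=o["ee_pos"]; 
print("pred front edge corners",f([s3(0,53,16),s3(0,-53,16)]))
print("pred thin end",f([s3(*(st(p)+[95,15]),p[2]-29.8+3),s3(*(st(p)+[95,-15]),p[2]-29.8+3)]))
```

```text
pos [448.9 156.5  54.6] yaw 40.1 tilt 0.02
tool shift units [0.1 0.1 1. ] turn units 0.00
[-137.     1.2] [-0.5  0.  -1.7] 15.7664006608167 29.966642260551453
pred front edge corners [[174.9  47.4]
 [522.2  47.7]]
pred thin end [[294.5 185.7]
 [394.8 185.7]]
```

View pics/w5.png

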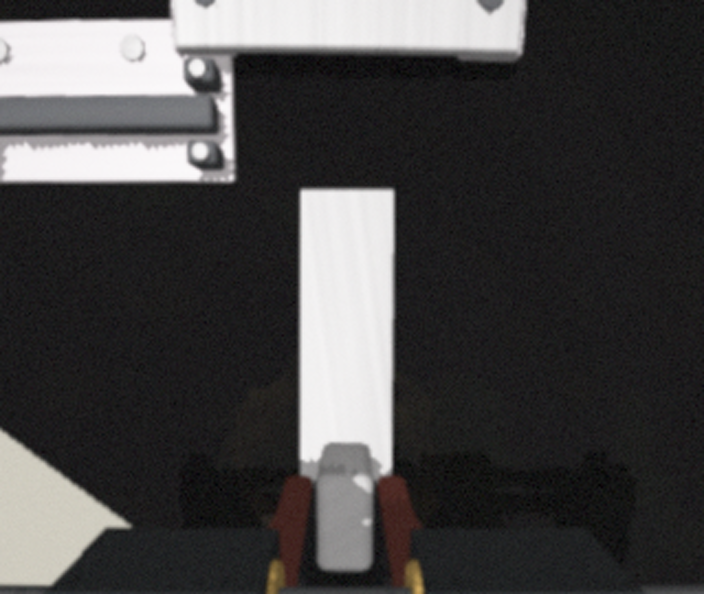

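The wedge is held straight, the mouth is clear and the alignment matches my prediction. Next I'll lower it to the worktop.

>>> move_arm --steps '[[[0, 0.05, 0.4], 0, 1], [[0, 0, 0.4], 0, 1], [[0, 0, 0.16], 0, 1], [[0, 0, 0.06], 0, 1], [[0, 0, 0], 0, 1], [[0, 0, 0], 0, 1]]'

```text
t: 14.17
ee_pos: [452.9, 156.7, 31.5]
orientation: [-2.95, -1.079, -0.01]
ft_force: [-2.0, 1.8, 29.5]
width: 16.0
grasp_force: 30.0
```

Run:
```python
from h import *
plan([451.1,156.8,29.8],40.1); o=ctrl.get_obs(); print(st(o["ee_pos"]),o["ft_force"],o["width"],o["grasp_force"])
```

```text
pos [452.9 156.7  31.5] yaw 40.16 tilt 0.38
tool shift units [-0.05 -0.05  0.07] turn units 0.01
[-133.7   -1.2] [-1.99114761  1.77848197 29.54044751] 16.017502564181186 30.016328394412994
```

>>> move_arm --steps '[[[0, -0.05, -0.06], 0, 1], [[0.3, 0, 0], 0, 1], [[0.3, 0, 0], 0, 1], [[0.3, 0, 0], 0, 1], [[0.3, 0, 0], 0, 1], [[0.3, 0, 0], 0, 1], [[0.3, 0, 0], 0, 1], [[0.3, 0, 0], 0, 1], [[0.3, 0, 0], 0, 1], [[0, 0, 0], 0, 1], [[0, 0, 0], 0, 1]]'

```text
t: 15.08
ee_pos: [494.4, 195.0, 31.1]
orientation: [2.95, 1.08, -0.002]
ft_force: [-3.8, -1.9, 13.9]
width: 16.1
grasp_force: 30.0
```

Run:
```python
from h import *
plan([451.1,156.8,29.8],40.1); o=ctrl.get_obs(); print(st(o["ee_pos"]),o["ft_force"],o["width"],o["grasp_force"])
```

```text
pos [494.4 195.   31.1] yaw 40.21 tilt 0.09
tool shift units [-2.31  0.05  0.05] turn units 0.02
[-77.3   1.3] [-3.84746525 -1.89871611 13.86628483] 16.114593454874676 30.002503395080566
```

>>> move_arm --steps '[[[0.2, 0, 0], 0, 1], [[0.2, 0, 0], 0, 1], [[0.2, 0, 0], 0, 1], [[0.15, 0, 0], 0, 1], [[0.15, 0, 0], 0, 1], [[0.15, 0, 0], 0, 1], [[0.15, 0, 0], 0, 1], [[0.1, 0, 0], 0, 1], [[0, 0, 0], 0, 1], [[0, 0, 0], 0, 1]]'

```text
t: 15.92
ee_pos: [516.8, 214.5, 31.0]
orientation: [2.949, 1.08, -0.011]
ft_force: [-11.1, -8.5, 21.9]
width: 16.0
grasp_force: 30.0
```

Run:
```python
from h import *
np.set_printoptions(precision=1,suppress=True)
plan([524.6,218.7,31],40.1); o=ctrl.get_obs(); print(st(o["ee_pos"]),o["ft_force"],o["width"],o["grasp_force"])
w=cam("wrist"); save("w6",cv2.resize(w["image"][:270,100:420],None,fx=2.2,fy=2.2,interpolation=cv2.INTER_CUBIC))
p=o["ee_pos"]; s3=lambda x,y,z: np.r_[O+x*X+y*Y,z]
f=lambda P:((proj(w,P)-[100,0])*2.2+.6)
for n,h in (("rest",16),("level",20.2)): print(n,f([s3(0,53,h),s3(0,-53,h)]),f([s3(0,53,h-6),s3(0,-53,h-6)])[:,1])
```

```text
pos [516.8 214.5  31. ] yaw 40.22 tilt 0.4
tool shift units [ 0.3  0.1 -0. ] turn units 0.02
[-47.7   1.8] [-11.1  -8.5  21.9] 15.98459728734598 30.00826209783554
rest [[173.5 347.8]
 [528.7 348.8]] [345.4 346.3]
level [[169.4 349.7]
 [533.  350.6]] [347.1 348. ]
```

View pics/w6.png

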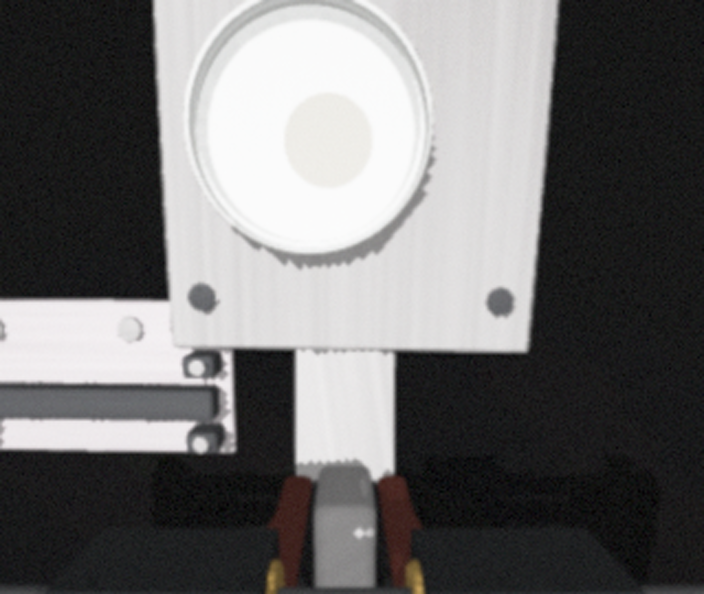

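The plate's front edge is at row ~350 and the wedge is under it. The dish is in place and the fingers are clear. The horizontal force rose, so the plate is being lifted. I'll go the last few mm.

>>> move_arm --steps '[[[0.08, 0, 0], 0, 1], [[0.08, 0, 0], 0, 1], [[0.08, 0, 0], 0, 1], [[0.08, 0, 0], 0, 1], [[0, 0, 0], 0, 1], [[0, 0, 0], 0, 1], [[0, 0, 0], 0, 1], [[0, 0, 0], 0, 1]]'

```text
t: 16.63
ee_pos: [522.7, 219.5, 31.0]
orientation: [2.949, 1.08, -0.011]
ft_force: [-11.8, -9.2, 22.6]
width: 15.9
grasp_force: 30.0
```

Run:
```python
from h import *
np.set_printoptions(precision=1,suppress=True)
plan([524.6,218.7,31],40.1); o=ctrl.get_obs(); print(st(o["ee_pos"]),o["ft_force"],o["width"],o["grasp_force"])
w=cam("wrist"); save("w7",cv2.resize(w["image"][:270,100:420],None,fx=2.2,fy=2.2,interpolation=cv2.INTER_CUBIC))
s3=lambda x,y,z: np.r_[O+x*X+y*Y,z]
f=lambda P:((proj(w,P)-[100,0])*2.2+.6)
for n,h in (("rest",16),("level",20.2)): print(n,f([s3(0,53,h),s3(0,-53,h)]))
```

```text
pos [522.7 219.5  31. ] yaw 40.22 tilt 0.42
tool shift units [ 0.   0.1 -0. ] turn units 0.02
[-39.9   1.8] [-11.8  -9.2  22.6] 15.940755548571495 30.008396208286285
rest [[175.3 373.7]
 [526.8 374.6]]
level [[171.3 376.1]
 [531.  377. ]]
```

View pics/w7.png

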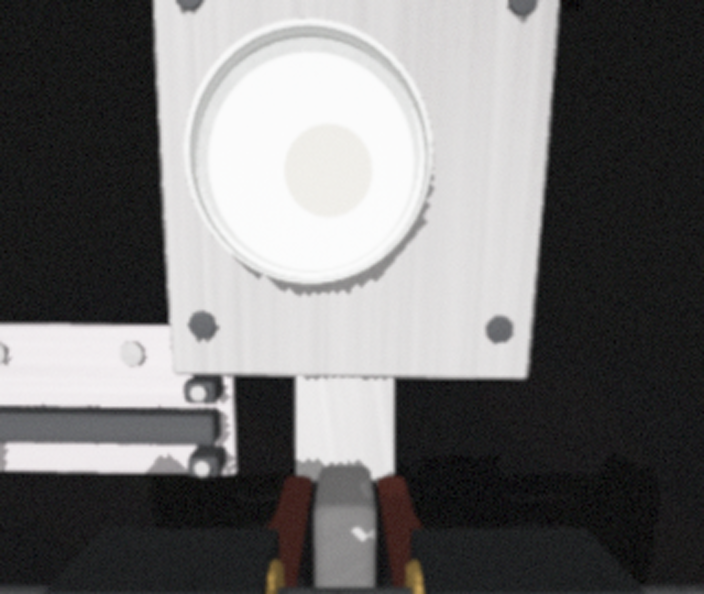

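Run:
```python
from h import *
np.set_printoptions(precision=1,suppress=True)
w=cam("wrist"); p,Rt=pose()
f=lambda P:((proj(w,P)-[100,0])*2.2+.6)[:,1]
for dx in (0,-4,-8):
  for th in (0,0.05):   # wedge pitch nose-up about tool point; zoff = TCP height over wedge underside
    zo=30.5
    pts=np.array([[15,0,zo-55],[15,0,zo-19]]); c,s=np.cos(th),np.sin(th)
    q=np.c_[pts[:,0]*c-pts[:,2]*s*1, pts[:,1], pts[:,2]*c-pts[:,0]*s] if th else pts
    q=q+[dx,0,0]
    print(dx,th,f(p+q@Rt.T))
b=cams.cut_out("wrist","dish")[0]; print("dish st",st(unproj(w,[b["rect"][:2]],30)[0]))
d=cam("scene"); save("s8",cv2.resize(d["image"][225:365,130:290],None,fx=5,fy=4.28,interpolation=cv2.INTER_CUBIC))
b=cams.cut_out("scene","dish")[0]; print(b["rect"])
```

```text
0 0 [500.  456.6]
0 0.05 [496.5 459.2]
-4 0 [515.1 469. ]
-4 0.05 [511.7 471.7]
-8 0 [530.  481.3]
-8 0.05 [526.7 484. ]
dish st [59.8 12.1]
[198.9, 289.7, 32.6, 27.6]
```

View pics/s8.png

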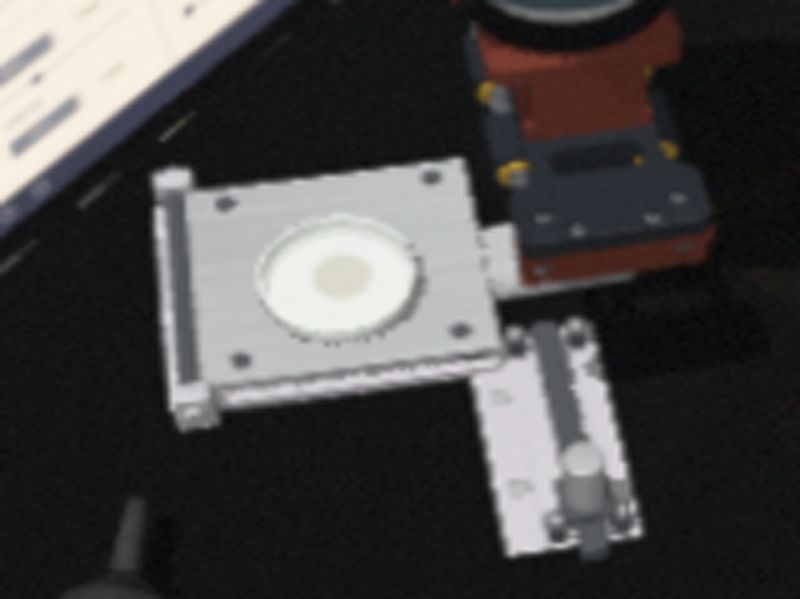

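The plate has risen at its front: a dark gap along its side widens forward. The bolt is fully open, the dish is in place, and the wedge hasn't slipped in the grip. Its origin is 40 mm before the edge, which gives about 0.033 rad. Handing in.

```bash
python3 -c "
from h import *
print(ctrl.close_job()); o=ctrl.get_obs(); print(o['t'],st(o['ee_pos']),o['grasp_force'])"
```

```text
the job is handed in; nothing more can be done
None
the job is handed in; nothing more can be done
```

I handed the job in with the bolt fully open, the plate resting on the gripped wedge at about level (0.033 rad, estimated from the wedge position), and the dish in place; the verdict was not shown.

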